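# Stroke-test the flux syringes and shelve the one that sticks

### The arm

A 6-joint arm with a two-finger parallel gripper is mounted at the origin on the work surface. World frame = base frame: x ahead of the robot, y to its left, z up, the work surface at z = 0. Lengths are in m, angles in rad, forces in N, time in s.
With the tool pointing down it reaches from about 0.425 to 0.95 m from the base axis. Payload 3.5 kg.
Tool frame: the origin (TCP) lies between the finger pads; the fingertips stand arm.tips_ahead ahead of it and the grasp point (between the pads) lies 8 mm behind it (arm.tips_ahead is the distance from the TCP to the fingertips, in m); z points along the fingers, y is the line along which they close (so a half turn about z gives the same grasp; the last joint's range is limited). The gripper opens to 85 mm and grips with 20 to 120 N. Pads are 22 mm wide; open, the fingers measure 114 mm over their backs; the gripper's body (76 mm by 85 mm) begins 54 mm behind the grasp point. The pads swing forward as they close: fully open they stand 13 mm farther back than shut.
Start: joints at [-1.307, 0.286, 1.577, -0, 1.279, -0.15], TCP at [0.271, -0.618, 0.242] pointing down, gripper open.
Joint ranges: [-2.77, 2.77], [-0.9, 2.22], [0.21, 2.48], [-1.53, 4.67], [0.24, 2.81], [-2.84, 2.84]. Speed limits (rad/s): [2.79, 2.79, 3.14, 3.14, 3.14, 3.14].

### API

Orientations are given as a unit quaternion [w, x, y, z].
In Python, from station import arm gives the robot as it stands.
- The arm moves only by the shell command python3 steer.py 'ROWS'. ROWS is a JSON object with one list for each field, all of the same length, 1 to 12, a row being the entries at one place: drx, dry, drz (a rotation vector in a scale on which 1.0 is 2 pi rad), sx, sy, sz (the shift in shares of 0.8 m (1.0 is 0.8 m)), finger_gap (the opening from 0.0 (shut) to 1.0 (fully open)); each row is the pose to reach, as a shift and turn from the pose commanded when the command began, along the tool's axes at that moment; what a row does not reach only later rows make up. A row lasts 1/10 s, in which the tool goes at most 0.05 m and 0.15 rad, less where a joint would pass 70% of its speed; a pose out of reach is approached as far as the arm can. The fingers move at their own pace and stop on an object; the grip force is fixed at half the most. Time passes only in rows, so rows that do not move let the fingers close. It prints the time, the measured TCP pose, the force, the opening and the grip force at its end. Input that does not fit is refused with a message, and nothing moves.
- arm.get_obs(): the state, without advancing time (a new reading comes with each control period).
- arm.snapshot(name): name is "side" or "top"; returns a dict with "frame" (480x640x3 uint8, red, green, blue), "camera_matrix" (3x3 intrinsics, pixels), "view" (4x4, takes a point from world to camera coordinates). Camera axes: x right, y down, z forward; pixel columns grow to the right and rows downward; lengths in m; the calibration is good to about 2 mm. A picture is of the moment at which its call begins. There is no depth.
- arm.close_job(): hands the job in; it is judged then, once.
The state is a dict: "time": time; "joints": joint angles; "joint_velocities": joint speeds; "effort": joint torques, N m; "tcp_pos": TCP position; "eef_rot": TCP orientation; "ft_force": force on the tool from outside, world axes, zero at the start; "wrist_torque": the same for the moment, N m; "opening": opening from 0.0 (shut) to 1.0 (fully open); "grip_force": force on a finger pad.
Only numpy, scipy, OpenCV 4.12 (cv2) and the standard library are available. Lean on these libraries where they do the work, as an engineer would, in place of code of your own. Each camera call takes 0.05 s, during which the arm holds its last target. There are 200 camera calls.

### The job

Push the plunger of each of the three syringes in the rack as far as it will go: fully home if it runs freely, and leave those syringes in their cradles with the plunger home. Take the syringe whose plunger stops short out of the rack, lay it down on the open lower part of the reject ramp, nose pointing up the slope, and let go of it; then take it by its rear end and slide it up under the clear guard until its nose rests against the top stop. Leave the other things on the bench where they are.

Things in the scene. Friction and masses are not known exactly. Their poses are not given: they have to be found in the camera images.
- syringe_1: One of three metal syringes that look alike, in the rack, nose along rack +x. Origin: lowest line of the barrel; x towards the nose, z up; axis 13 mm above origin. Barrel 26 mm diameter, x=-50 to 45 mm; nose tapers to its tip at x=65. Finger flange at the rear: plate x=-50 to -46, 46 mm wide (y), z=0 to 26 mm, flat below so it does not roll. 130 g (x0.8-1.3).
- syringe_2: One of three metal syringes that look alike, in the rack, nose along rack +x. Origin: lowest line of the barrel; x towards the nose, z up; axis 13 mm above origin. Barrel 26 mm diameter, x=-50 to 45 mm; nose tapers to its tip at x=65. Finger flange at the rear: plate x=-50 to -46, 46 mm wide (y), z=0 to 26 mm, flat below so it does not roll. 130 g (x0.8-1.3).
- syringe_3: One of three metal syringes that look alike, in the rack, nose along rack +x. Origin: lowest line of the barrel; x towards the nose, z up; axis 13 mm above origin. Barrel 26 mm diameter, x=-50 to 45 mm; nose tapers to its tip at x=65. Finger flange at the rear: plate x=-50 to -46, 46 mm wide (y), z=0 to 26 mm, flat below so it does not roll. 130 g (x0.8-1.3).
- plunger_1 (a joint): Plunger travel of syringe_1 (m): 0 fully out, grows pushed towards the nose, starts at 0 to 0.008, fully home 0.040. No spring: slides at about 3 N, stays where left; one that sticks stops dead far short of home (0.02 or less). Rod 10 mm diameter, thumb disc 26 mm diameter, 4 mm thick; its rear face is at x=-95 mm of the syringe at 0, x=-55 at home.
- plunger_2 (a joint): Plunger travel of syringe_2 (m): 0 fully out, grows pushed towards the nose, starts at 0 to 0.008, fully home 0.040. No spring: slides at about 3 N, stays where left; one that sticks stops dead far short of home (0.02 or less). Rod 10 mm diameter, thumb disc 26 mm diameter, 4 mm thick; its rear face is at x=-95 mm of the syringe at 0, x=-55 at home.
- plunger_3 (a joint): Plunger travel of syringe_3 (m): 0 fully out, grows pushed towards the nose, starts at 0 to 0.008, fully home 0.040. No spring: slides at about 3 N, stays where left; one that sticks stops dead far short of home (0.02 or less). Rod 10 mm diameter, thumb disc 26 mm diameter, 4 mm thick; its rear face is at x=-95 mm of the syringe at 0, x=-55 at home.
- thumb_1 (a point): centre of the thumb disc's rear face, plunger of syringe_1; moves with the plunger
- nose_1 (a point): tip of the nose of syringe_1, x=+65 mm, 13 mm above its origin
- thumb_2 (a point): centre of the thumb disc's rear face, plunger of syringe_2; moves with the plunger
- nose_2 (a point): tip of the nose of syringe_2, x=+65 mm, 13 mm above its origin
- thumb_3 (a point): centre of the thumb disc's rear face, plunger of syringe_3; moves with the plunger
- nose_3 (a point): tip of the nose of syringe_3, x=+65 mm, 13 mm above its origin
- rack: Fixed rack, base 112 x 290 x 10 mm. Origin on the table under the middle cradle; x = syringes' nose direction. Cradles at y=-90, 0, 90 mm hold the syringe origins at x=0, z=25 mm on two saddles, x=-45.5 to -28 and 26 to 44 mm, 48 mm wide, cheeks up to z=45 mm: grip the barrel between them and lift straight up. Pushed, the flange bears on the rear saddle. Posts 51 mm high flank the flange.
- ramp: Fixed plywood reject ramp, 130 mm wide, rising 7 degrees along its +x. Origin on the table, mid-width. Its flat surface runs from the foot (x=-128, z=8 mm) 249 mm up the slope to the top stop, a board 34 mm tall across the end. The last 87 mm lie under a clear guard; below that the surface is open. Friction holds a syringe on it.
- ramp_mouth (a point): Middle of the guard's lower mouth, on the ramp surface, 162 mm up the slope from the foot. Guard: side walls 44 mm apart inside, 52 mm outside; roof 40 mm above the surface inside, 44 mm outside. The barrel fits, the flange does not; with the nose at the stop the flange is still 22 mm or more outside the mouth.
- ramp_stop (a point): point on the lower face of the ramp's top stop, mid-width, 13 mm off the surface: where the nose tip touches
- screwdriver: Bystander: screwdriver 160 mm long lying by the ramp; origin at the underside, lying along its x
- solder_reel: Bystander: steel reel 56 mm diameter, 40 mm high, by the ramp; origin at the middle of its underside
- mug: Bystander: white mug 80 mm diameter, 90 mm high; origin at the middle of its underside
- flux_jar: Bystander: jar 56 mm diameter, 70 mm high; origin at the middle of its underside
- multimeter: Bystander: multimeter 150 x 80 x 40 mm lying flat; origin at the middle of its underside
- morse_key: Bystander: chromed telegraph key on a 90 x 75 mm base, 40 mm high; origin at the middle of its underside
- can: Bystander: plain can 66 mm diameter, 115 mm high; origin at the middle of its underside

How it is judged:
On the way, in this order (a step that is already met when the one before it is completed fails the run):
1. a syringe whose plunger has been pushed and stopped short lies let go on the open lower part of the ramp, nose pointing up it (((value of joint plunger_1 between 0.0155 and 0.03 m and x of nose_1 in the frame of ramp between -0.1 and 0.06 m and y of nose_1 in the frame of ramp between -0.05 and 0.05 m and angle between the x axis of syringe_1 and the x axis of ramp, either way round below 0.5 rad and contact force between the fingers and syringe_1 below 0.1 N and contact force between ramp and syringe_1 above 0.3 N and linear speed of syringe_1 below 0.02 m/s) or (value of joint plunger_2 between 0.0155 and 0.03 m and x of nose_2 in the frame of ramp between -0.1 and 0.06 m and y of nose_2 in the frame of ramp between -0.05 and 0.05 m and angle between the x axis of syringe_2 and the x axis of ramp, either way round below 0.5 rad and contact force between the fingers and syringe_2 below 0.1 N and contact force between ramp and syringe_2 above 0.3 N and linear speed of syringe_2 below 0.02 m/s) or (value of joint plunger_3 between 0.0155 and 0.03 m and x of nose_3 in the frame of ramp between -0.1 and 0.06 m and y of nose_3 in the frame of ramp between -0.05 and 0.05 m and angle between the x axis of syringe_3 and the x axis of ramp, either way round below 0.5 rad and contact force between the fingers and syringe_3 below 0.1 N and contact force between ramp and syringe_3 above 0.3 N and linear speed of syringe_3 below 0.02 m/s))), for 0.2 s.
2. that syringe rests under the guard with its nose against the top stop (((value of joint plunger_1 between 0.0155 and 0.03 m and x of nose_1 in the frame of ramp above 0.1126 m and y of nose_1 in the frame of ramp between -0.015 and 0.015 m and z of nose_1 in the frame of ramp between 0.0432 and 0.0592 m and angle between the x axis of syringe_1 and the x axis of ramp, either way round below 0.25 rad and contact force between the fingers and syringe_1 below 0.1 N and linear speed of syringe_1 below 0.02 m/s) or (value of joint plunger_2 between 0.0155 and 0.03 m and x of nose_2 in the frame of ramp above 0.1126 m and y of nose_2 in the frame of ramp between -0.015 and 0.015 m and z of nose_2 in the frame of ramp between 0.0432 and 0.0592 m and angle between the x axis of syringe_2 and the x axis of ramp, either way round below 0.25 rad and contact force between the fingers and syringe_2 below 0.1 N and linear speed of syringe_2 below 0.02 m/s) or (value of joint plunger_3 between 0.0155 and 0.03 m and x of nose_3 in the frame of ramp above 0.1126 m and y of nose_3 in the frame of ramp between -0.015 and 0.015 m and z of nose_3 in the frame of ramp between 0.0432 and 0.0592 m and angle between the x axis of syringe_3 and the x axis of ramp, either way round below 0.25 rad and contact force between the fingers and syringe_3 below 0.1 N and linear speed of syringe_3 below 0.02 m/s))), for 0.2 s.
At the end, for the whole second after the job is handed in: Both free syringes in their cradles (moved under 12 mm), plungers home (over 0.036 m). The sticking one, plunger pushed till it stops (0.0155 to 0.030 m), lies let go and at rest under the guard, pointing up the ramp, nose within 5 mm of the top stop and 15 mm of mid-width (((value of joint plunger_1 above 0.036 m and distance of syringe_1 from where it was at the start of the episode below 0.012 m) or (value of joint plunger_1 between 0.0155 and 0.03 m and x of nose_1 in the frame of ramp above 0.1126 m and y of nose_1 in the frame of ramp between -0.015 and 0.015 m and z of nose_1 in the frame of ramp between 0.0432 and 0.0592 m and angle between the x axis of syringe_1 and the x axis of ramp, either way round below 0.25 rad and contact force between the fingers and syringe_1 below 0.1 N and linear speed of syringe_1 below 0.02 m/s)) and ((value of joint plunger_2 above 0.036 m and distance of syringe_2 from where it was at the start of the episode below 0.012 m) or (value of joint plunger_2 between 0.0155 and 0.03 m and x of nose_2 in the frame of ramp above 0.1126 m and y of nose_2 in the frame of ramp between -0.015 and 0.015 m and z of nose_2 in the frame of ramp between 0.0432 and 0.0592 m and angle between the x axis of syringe_2 and the x axis of ramp, either way round below 0.25 rad and contact force between the fingers and syringe_2 below 0.1 N and linear speed of syringe_2 below 0.02 m/s)) and ((value of joint plunger_3 above 0.036 m and distance of syringe_3 from where it was at the start of the episode below 0.012 m) or (value of joint plunger_3 between 0.0155 and 0.03 m and x of nose_3 in the frame of ramp above 0.1126 m and y of nose_3 in the frame of ramp between -0.015 and 0.015 m and z of nose_3 in the frame of ramp between 0.0432 and 0.0592 m and angle between the x axis of syringe_3 and the x axis of ramp, either way round below 0.25 rad and contact force between the fingers and syringe_3 below 0.1 N and linear speed of syringe_3 below 0.02 m/s))); the robot touches nothing.
It fails at once if a bystander is moved by more than 40 mm (distance of any of screwdriver, solder_reel, mug, flux_jar, multimeter, morse_key, can from where it was at the start of the episode above 0.04 m).
It also fails if it takes over 67 s, if anything falls off the work surface, if the arm or the gripper's body presses on something with over 40 N, if the wrist force passes 120 N, or if a joint passes its speed limit or range.

## Working session

There is one attempt and no reset: what is moved stays moved. The work goes in short steps, Python scripts to look and compute and a shell command to move; the robot and the scene stay as the last step left them, time stands still between calls to the robot, and variables do not carry over. Pictures are saved under pics/ and viewed, at most 10 in all, crops included, and the job is handed in when it is done.

```bash
ls; mkdir -p pics; cat > h.py <<'E'
import numpy as np, cv2
from station import arm
from scipy.spatial.transform import Rotation as R
def snap(n,f):
    s=arm.snapshot(n); cv2.imwrite('pics/'+f+'.png',s['frame'][:,:,::-1]); np.savez('pics/'+f+'.npz',K=s['camera_matrix'],V=s['view']); return s
def P(f):
    d=np.load('pics/'+f+'.npz'); return d['K']@d['V'][:3]
def tri(f1,p1,f2,p2):
    X=cv2.triangulatePoints(P(f1),P(f2),np.array(p1,float).reshape(2,1),np.array(p2,float).reshape(2,1)); return (X[:3]/X[3]).ravel()
def atz(f,p,z):
    M=P(f); A=M[:,:2]; H=np.c_[A,M[:,2]*z+M[:,3]]; q=np.linalg.inv(H)@[p[0],p[1],1]; return q[:2]/q[2]
def proj(f,X):
    q=P(f)@np.r_[X,1]; return q[:2]/q[2]
E
python3 - <<'E'
from h import *
for n in('top','side'):
    s=snap(n,n+'0'); c=-s['view'][:3,:3].T@s['view'][:3,3]; print(n,c,s['view'][2,:3],s['camera_matrix'][0,0])
o=arm.get_obs(); print({k:np.round(v,3) for k,v in o.items()},arm.tips_ahead)
E
```

```text
pics
station.py
steer.py
top [0.41285608 0.01913449 1.40845086] [ 0.14337505  0.01199286 -0.98959576] 530.4362615753323
side [0.54634525 1.08285346 1.23295741] [ 0.0303004  -0.67858383 -0.73389773] 624.0349927833023
{'time': np.float64(0.1), 'joints': array([-1.307,  0.287,  1.578, -0.   ,  1.279, -0.15 ]), 'joint_velocities': array([ 0.002, -0.002, -0.003, -0.   ,  0.001,  0.   ]), 'effort': array([ 1.0000e-03, -4.0729e+01, -2.9370e+01, -0.0000e+00,  3.0000e-03,
       -0.0000e+00]), 'tcp_pos': array([ 0.271, -0.617,  0.241]), 'eef_rot': array([-0.001,  0.979,  0.205, -0.   ]), 'ft_force': array([-1.205, -0.015,  0.252]), 'wrist_torque': array([ 0.003, -0.055, -0.015]), 'grip_force': np.float64(0.0), 'opening': np.float64(1.003)} 0.011
```

View pics/top0.png

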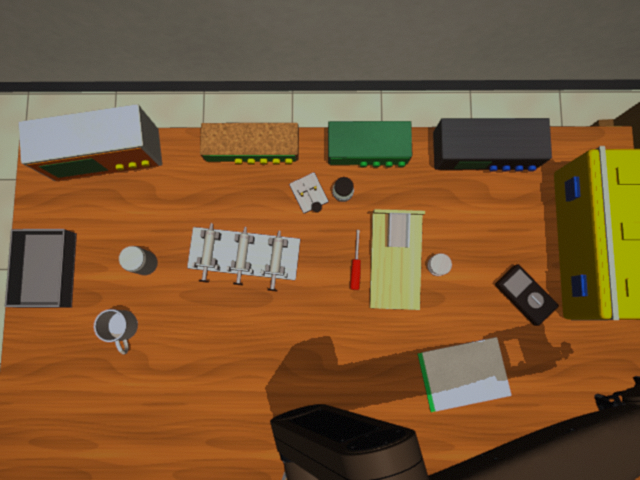

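View pics/side0.png

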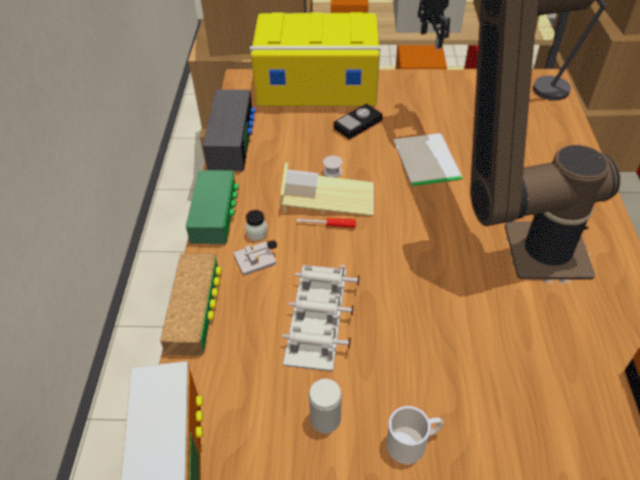

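The top view shows the rack at about (190–300, 225–290), noses up (+x), and the ramp at (370–424, 210–310) with the guard at its upper end. The side view has the rack at (285–360, 265–367) and the ramp at (282–374, 165–215). I'll enlarge both.

```bash
python3 - <<'E'
from h import *
def mk(f,regs,out):
    im=cv2.imread('pics/'+f+'.png'); C=np.zeros((600,800,3),np.uint8); x=0
    for (u0,v0,u1,v1,s) in regs:
        c=cv2.resize(im[v0:v1,u0:u1],None,fx=s,fy=s,interpolation=cv2.INTER_CUBIC)
        for u in range((u0//10+1)*10,u1,10): cv2.putText(c,str(u),(int((u-u0)*s)-8,8),0,.3,(0,0,255),1); cv2.line(c,(int((u-u0+.5)*s),9),(int((u-u0+.5)*s),14),(0,0,255),1)
        for v in range((v0//10+1)*10,v1,10): cv2.putText(c,str(v),(0,int((v-v0+.5)*s)+3),0,.3,(0,0,255),1); cv2.line(c,(20,int((v-v0+.5)*s)),(26,int((v-v0+.5)*s)),(0,0,255),1)
        C[:c.shape[0],x:x+c.shape[1]]=c; x+=c.shape[1]
    cv2.imwrite('pics/'+out+'.png',C)
mk('top0',[(186,220,302,294,5),(367,206,427,314,3.6)][:2] if 0 else [(187,222,303,294,5),(367,206,427,314,3.6)],'tz')
mk('side0',[(282,258,364,370,5.2),(276,160,380,220,3.5)],'sz')
E
```

```text
(no output)
```

View pics/tz.png

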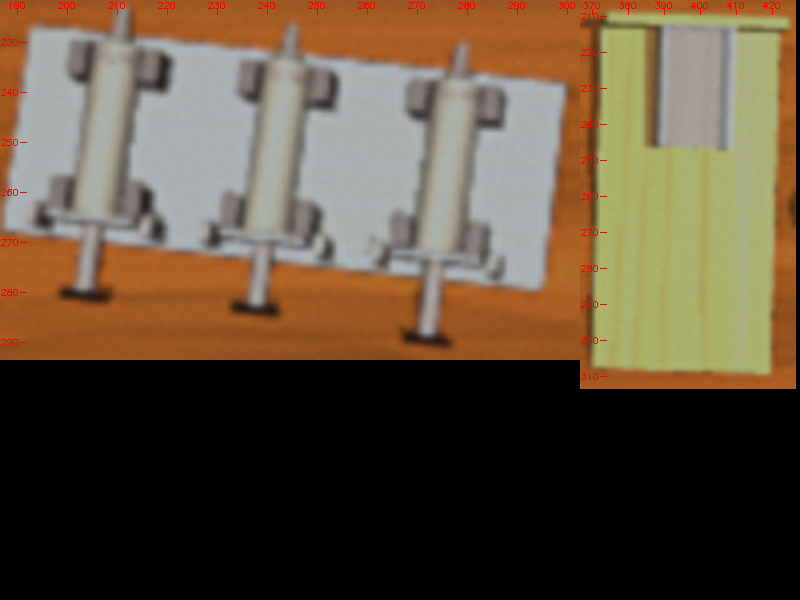

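View pics/sz.png

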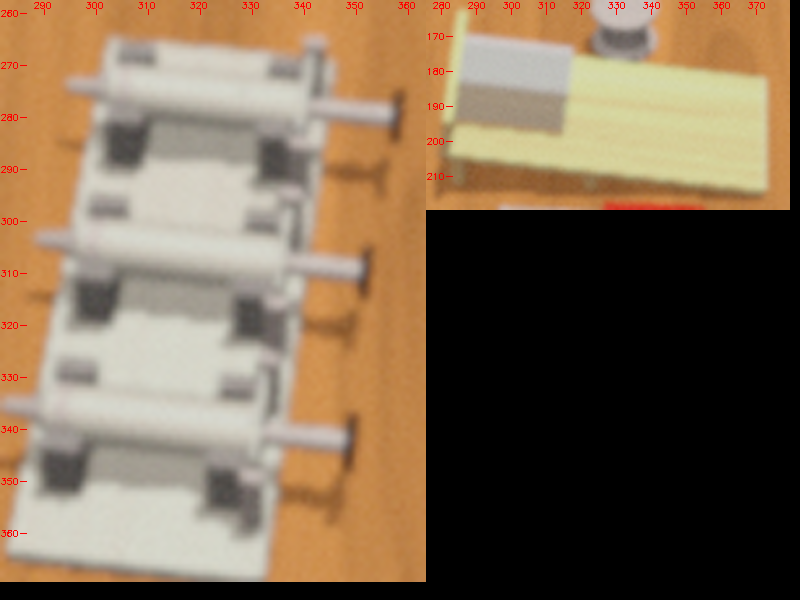

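```bash
cat > fit.py <<'E'
from h import *
from scipy.optimize import least_squares
T=lambda X,Y,u0=187,v0=222,s=5,x0=0:((X-x0)/s+u0-.5,Y/s+v0-.5)
S=lambda X,Y,u0=282,v0=258,s=5.2,x0=0:((X-x0)/s+u0-.5,Y/s+v0-.5)
tr=lambda X,Y:T(X,Y,367,206,3.6,580); sr=lambda X,Y:S(X,Y,276,160,3.5,426)
dt=[T(85,294),T(254,309),T(426,339)]; ds=[S(349,442),S(364,272),S(397,115)]
nt=[T(124,9),T(291,27),T(462,44)]; ns=[S(3,405),S(35,239),S(66,85)]
for i in range(3):
    d=tri('top0',dt[i],'side0',ds[i]); n=tri('top0',nt[i],'side0',ns[i]); print('ABC'[i],'disc',d.round(4),'nose',n.round(4),'len',np.linalg.norm(n-d).round(4),'yaw',np.arctan2(*(n-d)[1::-1]).round(4))
def fit(obs):
    def f(p):
        c,s=np.cos(p[2]),np.sin(p[2]);r=[]
        for cam,q,m in obs:
            X=np.array([p[0]+c*m[0]-s*m[1],p[1]+s*m[0]+c*m[1],p[3]+m[2]]); r+=list(proj(cam,X)-q)
        return np.array(r)
    o=least_squares(f,[.6,.2,0,0],x_scale=[.1,.1,.1,.1]); print('x y yaw z',o.x.round(4)); print(o.fun.reshape(-1,2).round(1).tolist()); return o.x
ob=[('top0',T(32,27),(.056,.145,.01)),('top0',T(567,84),(.056,-.145,.01)),('top0',T(543,290),(-.056,-.145,.01)),('top0',T(3,228),(-.056,.145,.01)),
('side0',S(7,557),(.056,.145,.01)),('side0',S(266,580),(-.056,.145,.01)),('side0',S(109,37),(.056,-.145,.01))]
for i,y in enumerate((.09,0,-.09)): ob+=[('top0',nt[i],(.065,y,.038)),('side0',ns[i],(.065,y,.038))]
rk=fit(ob)
a=np.deg2rad(7); up=lambda s,y,h:(-.128+s*np.cos(a)-h*np.sin(a),y,.008+s*np.sin(a)+h*np.cos(a))
rm=fit([('top0',tr(592,367),up(0,.065,0)),('top0',tr(771,374),up(0,-.065,0)),('top0',tr(600,28),up(249,.065,0) if 0 else up(.249,.065,0)),('top0',tr(779,30),up(.249,-.065,0)),
('top0',tr(655,147),up(.162,.026,.044)),('top0',tr(728,149),up(.162,-.026,.044)),('side0',sr(767,77),up(0,-.065,0)),('side0',sr(767,192),up(0,.065,0)),('side0',sr(569,98),up(.162,.026,.044)),('side0',sr(574,47),up(.162,-.026,.044))])
E
python3 fit.py
```

```text
A disc [0.5186 0.3146 0.0416] nose [0.6685 0.2984 0.0422] len 0.1508 yaw -0.1075
B disc [0.5111 0.2266 0.0435] nose [0.6593 0.2103 0.0433] len 0.1491 yaw -0.1097
C disc [0.4951 0.1376 0.0445] nose [0.65   0.1206 0.0432] len 0.1558 yaw -0.1095
x y yaw z [ 0.5944  0.2163 -0.1062  0.0036]
[[-0.5, -0.1], [0.1, -0.2], [0.3, 0.3], [-0.5, 1.1], [-0.6, -0.8], [-0.5, 0.1], [-0.8, -0.0], [-0.2, 0.4], [-0.3, 0.3], [0.4, 0.4], [0.0, 0.1], [0.3, 0.5], [0.1, 0.2]]
x y yaw z [ 0.575  -0.1839 -0.025   0.0045]
[[-0.4, 1.0], [-0.2, 0.3], [-0.5, -0.0], [-0.5, 0.6], [0.6, 0.1], [0.9, 0.1], [-0.8, 0.5], [-0.4, -0.1], [-0.3, -1.2], [-0.7, 0.5]]
```

```bash
cat >> h.py <<'E'
RK=(.5944,.2163,-.1075); RM=(.575,-.1839,-.025)
def fr(F,x,y): c,s=np.cos(F[2]),np.sin(F[2]); return np.array([F[0]+c*x-s*y,F[1]+s*x+c*y])
def Rt(yaw,tilt=0): return R.from_euler('z',yaw)*R.from_euler('y',-tilt)*R.from_euler('x',np.pi)
def rel(xyz,yaw,tilt=0):
    o=arm.get_obs(); q=o['eef_rot']; R0=R.from_quat([*q[1:],q[0]])
    return np.r_[(R0.inv()*Rt(yaw,tilt)).as_rotvec(),R0.inv().apply(np.array(xyz)-o['tcp_pos'])].round(4).tolist()
def st(F=RK):
    o=arm.get_obs(); q=o['eef_rot']; p=o['tcp_pos']; c,s=np.cos(F[2]),np.sin(F[2]); d=p[:2]-F[:2]
    f=o['ft_force']; print('t',o['time'],'loc',np.round([c*d[0]+s*d[1],-s*d[0]+c*d[1],p[2]],4),'f',np.round(f,1),'op',round(float(o['opening']),3),'g',o['grip_force'])
E
python3 - <<'E'
from h import *
for w in [(.43,-.35,.22),(.47,0,.17),(*fr(RK,-.130,-.09),.12)]: print(rel(w,RK[2]))
E
```

```text
[-0.0022, 0.0002, 0.5213, 0.2528, -0.181, 0.0215]
[-0.0022, 0.0002, 0.5213, 0.4302, -0.4853, 0.0722]
[-0.0022, 0.0002, 0.5213, 0.4735, -0.6199, 0.1225]
```

Careful with the scale: shifts go in shares of 0.8 m and turns go in shares of 2 pi rad. That gives: -0.485 m / 0.8 = -0.6063, 0.43 m / 0.8 = 0.5375, 0.52 rad / 6.2832 = 0.0828.

```bash
python3 steer.py '{"drx": [0, 0, 0, 0, 0, 0, 0, 0, 0, 0, 0, 0], "dry": [0, 0, 0, 0, 0, 0, 0, 0, 0, 0, 0, 0], "drz": [0.0414, 0.0828, 0.0828, 0.0828, 0.0828, 0.0828, 0.0828, 0.0828, 0.0828, 0.0828, 0.0828, 0.0828], "sx": [0.1625, 0.3125, 0.3125, 0.3125, 0.3125, 0.3125, 0.5375, 0.5375, 0.5375, 0.5375, 0.5375, 0.5375], "sy": [-0.1125, -0.225, -0.225, -0.225, -0.225, -0.225, -0.6063, -0.6063, -0.6063, -0.6063, -0.6063, -0.6063], "sz": [0.0125, 0.025, 0.025, 0.025, 0.025, 0.025, 0.0875, 0.0875, 0.0875, 0.0875, 0.0875, 0.0875], "finger_gap": [0, 0, 0, 0, 0, 0, 0, 0, 0, 0, 0, 0]}'; python3 -c "
from h import *
st(); print(rel((*fr(RK,-.130,-.09),.12),RK[2]),rel((*fr(RK,-.130,-.09),.038),RK[2]))"
```

```text
time: 1.3
tcp_pos: [0.4613, -0.0635, 0.1809]
eef_rot: [-0.0, 0.999, -0.053, 0.0]
ft_force: [1.7, 0.0, -0.2]
opening: 0.004
grip_force: 0.0
t 1.3 loc [-0.1023 -0.2924  0.1809] f [ 1.7  0.  -0.2] op 0.004 g 0.0
[-0.0001, 0.0, 0.0009, -0.0275, -0.2025, 0.0609] [-0.0001, 0.0, 0.0009, -0.0275, -0.2024, 0.1429]
```

Scaled: -0.2 m / 0.8 = -0.25, 0.1 m / 0.8 = 0.125.

```bash
python3 steer.py '{"drx": [0, 0, 0, 0, 0, 0, 0, 0], "dry": [0, 0, 0, 0, 0, 0, 0, 0], "drz": [0, 0, 0, 0, 0, 0, 0, 0], "sx": [-0.035, -0.035, -0.035, -0.035, -0.035, -0.035, -0.035, -0.035], "sy": [-0.25, -0.25, -0.25, -0.25, -0.25, -0.25, -0.25, -0.25], "sz": [0.075, 0.075, 0.075, 0.075, 0.075, 0.125, 0.125, 0.125], "finger_gap": [0, 0, 0, 0, 0, 0, 0, 0]}'; python3 -c "
from h import *
st(); print(rel((*fr(RK,-.125,-.09),.038),RK[2]))"
```

```text
time: 2.1
tcp_pos: [0.4544, 0.1357, 0.081]
eef_rot: [0.0, 0.999, -0.053, -0.001]
ft_force: [0.9, -0.6, 0.2]
opening: -0.001
grip_force: 0.0
t 2.1 loc [-0.1305 -0.0951  0.081 ] f [ 0.9 -0.6  0.2] op -0.001 g 0.0
[0.0007, 0.0027, 0.0007, 0.0057, -0.0051, 0.0429]
```

```bash
python3 steer.py '{"drx": [0, 0, 0, 0, 0, 0, 0, 0, 0, 0], "dry": [0, 0, 0, 0, 0, 0, 0, 0, 0, 0], "drz": [0, 0, 0, 0, 0, 0, 0, 0, 0, 0], "sx": [0, 0, 0.0125, 0.02, 0.0275, 0.035, 0.0413, 0.0463, 0.0513, 0.055], "sy": [-0.0063, -0.0063, -0.0063, -0.0063, -0.0063, -0.0063, -0.0063, -0.0063, -0.0063, -0.0063], "sz": [0.0538, 0.0538, 0.0538, 0.0538, 0.0538, 0.0538, 0.0538, 0.0538, 0.0538, 0.0538], "finger_gap": [0, 0, 0, 0, 0, 0, 0, 0, 0, 0]}'; python3 -c "
from h import *
st()"
```

```text
time: 3.1
tcp_pos: [0.4986, 0.1367, 0.0382]
eef_rot: [0.0, 0.999, -0.053, -0.002]
ft_force: [-9.7, 1.1, 5.5]
opening: 0.001
grip_force: 4.7
t 3.1 loc [-0.0867 -0.0894  0.0382] f [-9.7  1.1  5.5] op 0.001 g 4.6579984948039055
```

Scaled: 0.003 m / 0.8 = 0.0038, 0.002 m / 0.8 = 0.0025.

```bash
python3 steer.py '{"drx": [0, 0, 0], "dry": [0, 0, 0], "drz": [0, 0, 0], "sx": [0.0025, 0.0038, 0.0038], "sy": [0, 0, 0], "sz": [0, 0, 0], "finger_gap": [0, 0, 0]}'; python3 -c "
from h import *
st()"
```

```text
time: 3.4
tcp_pos: [0.4983, 0.1367, 0.0375]
eef_rot: [0.0, 0.999, -0.053, -0.006]
ft_force: [-12.0, 0.1, 8.7]
opening: 0.0
grip_force: 6.2
t 3.4 loc [-0.087  -0.0894  0.0375] f [-12.    0.1   8.7] op 0.0 g 6.221636161208153
```

Scaled: -0.09 m / 0.8 = -0.1125, -0.042 m / 0.8 = -0.0525.

```bash
python3 steer.py '{"drx": [0, 0, 0, 0, 0, 0, 0, 0, 0, 0, 0, 0], "dry": [0, 0, 0, 0, 0, 0, 0, 0, 0, 0, 0, 0], "drz": [0, 0, 0, 0, 0, 0, 0, 0, 0, 0, 0, 0], "sx": [-0.0525, -0.0525, -0.0525, -0.0525, -0.04, -0.0313, -0.0225, -0.0138, -0.0063, 0.0013, 0.0075, 0.0138], "sy": [0, -0.0563, -0.1125, -0.1125, -0.1125, -0.1125, -0.1125, -0.1125, -0.1125, -0.1125, -0.1125, -0.1125], "sz": [0, 0, 0, 0, 0, 0, 0, 0, 0, 0, 0, 0], "finger_gap": [0, 0, 0, 0, 0, 0, 0, 0, 0, 0, 0, 0]}'; python3 -c "
from h import *
st()"; python3 steer.py '{"drx": [0, 0, 0], "dry": [0, 0, 0], "drz": [0, 0, 0], "sx": [0.0038, 0.0063, 0.0075], "sy": [0, 0, 0], "sz": [0, 0, 0], "finger_gap": [0, 0, 0]}'; python3 -c "
from h import *
st()"
```

```text
time: 4.6
tcp_pos: [0.5227, 0.2242, 0.038]
eef_rot: [0.0, 0.999, -0.053, -0.001]
ft_force: [-3.5, -1.2, 0.2]
opening: -0.001
grip_force: 1.4
t 4.6 loc [-0.0721  0.0002  0.038 ] f [-3.5 -1.2  0.2] op -0.001 g 1.3500909134745598
time: 4.9
tcp_pos: [0.5287, 0.2239, 0.0381]
eef_rot: [0.0, 0.999, -0.053, -0.0]
ft_force: [-2.9, -1.0, 0.5]
opening: 0.0
grip_force: 1.3
t 4.9 loc [-0.0662  0.0005  0.0381] f [-2.9 -1.   0.5] op 0.0 g 1.26478529185988
```

B runs freely; push on till the force rises.

Scaled: 0.003 m / 0.8 = 0.0038, 0.002 m / 0.8 = 0.0025.

```bash
python3 steer.py '{"drx": [0, 0, 0], "dry": [0, 0, 0], "drz": [0, 0, 0], "sx": [0.0025, 0.0038, 0.0038], "sy": [0, 0, 0], "sz": [0, 0, 0], "finger_gap": [0, 0, 0]}'; python3 -c "
from h import *
st()"; python3 steer.py '{"drx": [0, 0], "dry": [0, 0], "drz": [0, 0], "sx": [0.0025, 0.0025], "sy": [0, 0], "sz": [0, 0], "finger_gap": [0, 0]}'; python3 -c "
from h import *
st()"
```

```text
time: 5.2
tcp_pos: [0.5305, 0.2237, 0.0381]
eef_rot: [0.0, 0.999, -0.053, -0.002]
ft_force: [-5.5, -2.2, 1.9]
opening: -0.001
grip_force: 2.9
t 5.2 loc [-0.0644  0.0005  0.0381] f [-5.5 -2.2  1.9] op -0.001 g 2.918982580304146
time: 5.4
tcp_pos: [0.5305, 0.2237, 0.038]
eef_rot: [0.001, 0.999, -0.053, -0.005]
ft_force: [-11.5, -2.1, 6.2]
opening: 0.003
grip_force: 5.7
t 5.4 loc [-0.0644  0.0005  0.038 ] f [-11.5  -2.1   6.2] op 0.003 g 5.683683380484581
```

Scaled: -0.09 m / 0.8 = -0.1125, -0.066 m / 0.8 = -0.0825.

```bash
python3 steer.py '{"drx": [0, 0, 0, 0, 0, 0, 0, 0, 0, 0, 0, 0], "dry": [0, 0, 0, 0, 0, 0, 0, 0, 0, 0, 0, 0], "drz": [0, 0, 0, 0, 0, 0, 0, 0, 0, 0, 0, 0], "sx": [-0.0563, -0.0825, -0.0825, -0.0825, -0.0688, -0.06, -0.0513, -0.0425, -0.035, -0.0275, -0.02, -0.0138], "sy": [0, -0.05, -0.1125, -0.1125, -0.1125, -0.1125, -0.1125, -0.1125, -0.1125, -0.1125, -0.1125, -0.1125], "sz": [0, 0, 0, 0, 0, 0, 0, 0, 0, 0, 0, 0], "finger_gap": [0, 0, 0, 0, 0, 0, 0, 0, 0, 0, 0, 0]}'; python3 -c "
from h import *
st()"; python3 steer.py '{"drx": [0, 0, 0, 0, 0], "dry": [0, 0, 0, 0, 0], "drz": [0, 0, 0, 0, 0], "sx": [0.005, 0.0088, 0.0113, 0.0125, 0.0125], "sy": [0, 0, 0, 0, 0], "sz": [0, 0, 0, 0, 0], "finger_gap": [0, 0, 0, 0, 0]}'; python3 -c "
from h import *
st()"
```

```text
time: 6.6
tcp_pos: [0.5325, 0.3136, 0.038]
eef_rot: [0.0, 0.999, -0.053, -0.001]
ft_force: [-3.1, -1.2, 1.5]
opening: 0.005
grip_force: 1.3
t 6.6 loc [-0.072   0.0901  0.038 ] f [-3.1 -1.2  1.5] op 0.005 g 1.3476645899936557
time: 7.1
tcp_pos: [0.5403, 0.313, 0.038]
eef_rot: [0.001, 0.999, -0.053, -0.003]
ft_force: [-8.3, -1.6, 4.1]
opening: 0.001
grip_force: 3.7
t 7.1 loc [-0.0641  0.0904  0.038 ] f [-8.3 -1.6  4.1] op 0.001 g 3.6863049119710922
```

Scaled: 0.18 m / 0.8 = 0.225, -0.09 m / 0.8 = -0.1125.

```bash
python3 steer.py '{"drx": [0, 0, 0, 0, 0, 0, 0, 0, 0], "dry": [0, 0, 0, 0, 0, 0, 0, 0, 0], "drz": [0, 0, 0, 0, 0, 0, 0, 0, 0], "sx": [-0.0563, -0.0625, -0.0625, -0.025, 0.0125, 0.05, 0.0763, 0.0763, 0.0763], "sy": [0, 0, 0.0375, 0.0875, 0.1375, 0.1875, 0.225, 0.225, 0.225], "sz": [0, -0.05, -0.1, -0.1125, -0.1125, -0.1125, -0.1125, -0.1125, -0.1125], "finger_gap": [0, 0, 0.4, 0.8, 0.8, 0.8, 0.8, 0.8, 0.8]}'; python3 -c "
from h import *
st();print(rel((*fr(RK,0.0005,-.0895),.040),RK[2]))"
```

```text
time: 8.0
tcp_pos: [0.585, 0.127, 0.1288]
eef_rot: [-0.0, 0.999, -0.054, 0.001]
ft_force: [0.3, 0.8, -0.8]
opening: 0.803
grip_force: 0.0
t 8.0 loc [ 0.0003 -0.0898  0.1288] f [ 0.3  0.8 -0.8] op 0.803 g 0.0
[-0.0008, -0.0022, -0.0007, 0.0, -0.0002, 0.0888]
```

Scaled: 0.088 m / 0.8 = 0.11, 0.05 m / 0.8 = 0.0625.

```bash
python3 steer.py '{"drx": [0, 0, 0, 0, 0, 0, 0, 0], "dry": [0, 0, 0, 0, 0, 0, 0, 0], "drz": [0, 0, 0, 0, 0, 0, 0, 0], "sx": [0, 0, 0, 0, 0, 0, 0, 0], "sy": [0, 0, 0, 0, 0, 0, 0, 0], "sz": [0.0625, 0.11, 0.11, 0.11, 0.11, 0.11, 0.11, 0.11], "finger_gap": [0.8, 0.8, 0.8, 0, 0, 0, 0, 0]}'; python3 -c "
from h import *
st()
snap('top','top1');snap('side','side1')
a=cv2.imread('pics/top1.png')[215:300,180:310];b=cv2.imread('pics/side1.png')[255:375,275:370]
a=cv2.resize(a,None,fx=3.2,fy=3.2,interpolation=2);b=cv2.resize(b,None,fx=4,fy=4,interpolation=2)
C=np.zeros((480,800,3),np.uint8);C[:a.shape[0],:a.shape[1]]=a;C[:b.shape[0],420:420+b.shape[1]]=b;cv2.imwrite('pics/m1.png',C)"
```

```text
time: 8.8
tcp_pos: [0.5859, 0.1267, 0.0438]
eef_rot: [0.001, 0.999, -0.053, 0.002]
ft_force: [-2.1, -3.7, 5.3]
opening: 0.277
grip_force: 59.0
t 8.8 loc [ 0.0012 -0.09    0.0438] f [-2.1 -3.7  5.3] op 0.277 g 59.02105093002319
```

View pics/m1.png

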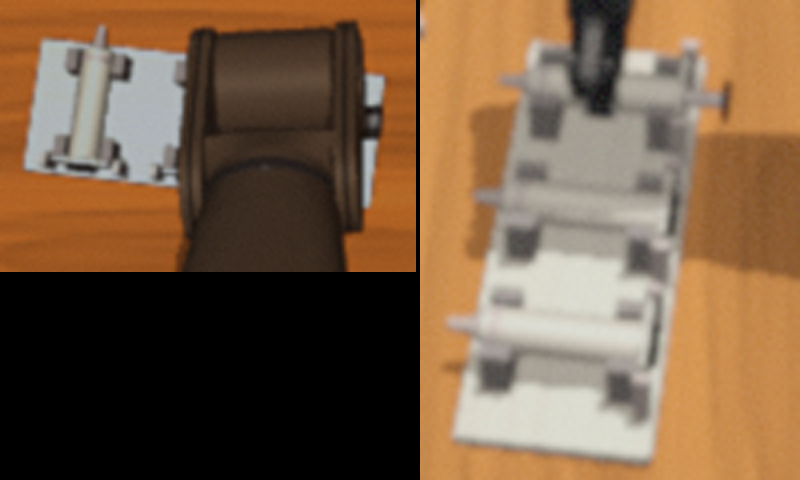

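Side view: plungers A and B are home against their flanges. C's disc still stands out (crop 725,100), so C is the sticking one, and the fingers are on its barrel. Lifting it now.

Scaled: -0.12 m / 0.8 = -0.15, -0.11 m / 0.8 = -0.1375.

```bash
cat >> h.py <<'E'
a7=np.deg2rad(7)
def ramp(s,h,y=0): return (*fr(RM,-.128+s*np.cos(a7)-h*np.sin(a7),y),.008+s*np.sin(a7)+h*np.cos(a7))
E
python3 steer.py '{"drx": [0, 0, 0, 0, 0], "dry": [0, 0, 0, 0, 0], "drz": [0, 0, 0, 0, 0], "sx": [0, 0, 0, 0, 0], "sy": [0, 0, 0, 0, 0], "sz": [-0.0375, -0.0875, -0.1375, -0.15, -0.15], "finger_gap": [0, 0, 0, 0, 0]}'; python3 -c "
from h import *
st();print(rel(ramp(.0756,.07),RM[2],a7),rel(ramp(.0756,.021),RM[2],a7))"
```

```text
time: 9.4
tcp_pos: [0.5857, 0.1279, 0.1639]
eef_rot: [-0.0, 0.999, -0.053, 0.003]
ft_force: [0.3, 0.2, -1.9]
opening: 0.28
grip_force: 59.7
t 9.4 loc [ 0.0008 -0.0888  0.1639] f [ 0.3  0.2 -1.9] op 0.28 g 59.734538197517395
[0.0039, 0.1152, -0.081, -0.0394, 0.3163, 0.0765] [0.0039, 0.1152, -0.081, -0.0338, 0.3159, 0.1252]
```

Scaled: 0.316 m / 0.8 = 0.395, 0.07 m / 0.8 = 0.0875, -0.02 rad / 6.2832 = -0.0032.

```bash
python3 steer.py '{"drx": [0, 0, 0, 0.0006, 0.0006, 0.0006, 0.0006, 0.0006, 0.0006, 0.0006], "dry": [0.0048, 0.0095, 0.0143, 0.0183, 0.0183, 0.0183, 0.0183, 0.0183, 0.0183, 0.0183], "drz": [-0.0032, -0.0064, -0.0095, -0.0129, -0.0129, -0.0129, -0.0129, -0.0129, -0.0129, -0.0129], "sx": [-0.0063, -0.0125, -0.025, -0.0375, -0.0488, -0.0488, -0.0488, -0.0488, -0.0488, -0.0488], "sy": [0.0563, 0.1125, 0.1688, 0.225, 0.2813, 0.3375, 0.3875, 0.395, 0.395, 0.395], "sz": [0, 0, 0, 0.025, 0.0375, 0.0625, 0.0875, 0.095, 0.095, 0.095], "finger_gap": [0, 0, 0, 0, 0, 0, 0, 0, 0, 0]}'; python3 -c "
from h import *
st(RM);print(rel(ramp(.0756,.021),RM[2],a7))
snap('top','top2');snap('side','side2')
a=cv2.imread('pics/top2.png')[200:330,340:460];b=cv2.imread('pics/side2.png')[140:230,265:385]
a=cv2.resize(a,None,fx=3.2,fy=3.2,interpolation=2);b=cv2.resize(b,None,fx=3.3,fy=3.3,interpolation=2)
C=np.zeros((480,800,3),np.uint8);C[:a.shape[0],:a.shape[1]]=a;C[:b.shape[0],390:390+b.shape[1]]=b;cv2.imwrite('pics/m2.png',C)"
```

```text
time: 10.4
tcp_pos: [0.511, -0.1813, 0.0833]
eef_rot: [0.0, 0.998, -0.012, 0.057]
ft_force: [-0.2, 0.7, -0.7]
opening: 0.277
grip_force: 59.8
t 10.4 loc [-0.064   0.001   0.0833] f [-0.2  0.7 -0.7] op 0.277 g 59.770358204841614
[-0.001, 0.0091, -0.0001, 0.0033, 0.001, 0.0459]
```

View pics/m2.png

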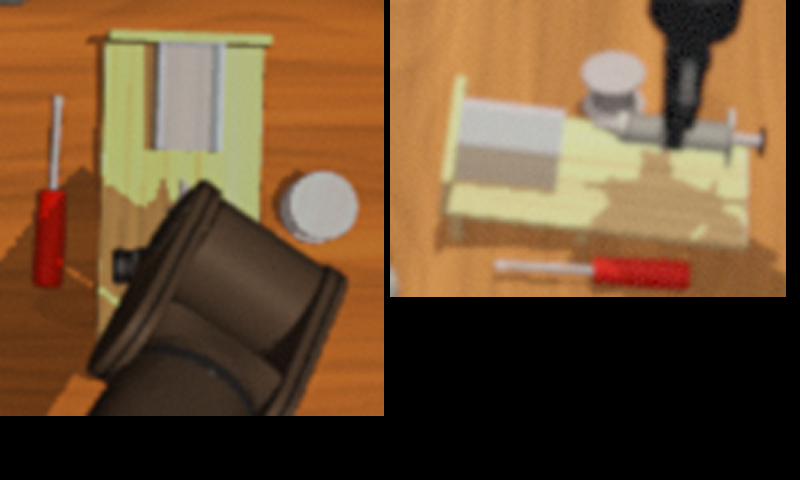

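The syringe hangs level with the slope above the open part. Its nose is at crop (184,185), in line with the guard centre at x≈188. Lowering.

Scaled: 0.046 m / 0.8 = 0.0575, 0.001 m / 0.8 = 0.0013, 0.009 rad / 6.2832 = 0.0014.

```bash
python3 steer.py '{"drx": [0, 0, 0, 0], "dry": [0.0014, 0.0014, 0.0014, 0.0014], "drz": [0, 0, 0, 0], "sx": [0.0038, 0.0038, 0.0038, 0.0038], "sy": [0.0013, 0.0013, 0.0013, 0.0013], "sz": [0.0375, 0.055, 0.0575, 0.0575], "finger_gap": [0, 0, 0, 0]}'; python3 -c "
from h import *
st(RM)"; python3 steer.py '{"drx": [0, 0, 0, 0], "dry": [0, 0, 0, 0], "drz": [0, 0, 0, 0], "sx": [0, 0, 0, 0], "sy": [0, 0, 0, 0], "sz": [0.0013, 0.0025, 0.0038, 0.0038], "finger_gap": [0, 0, 0, 0]}'; python3 -c "
from h import *
st(RM)"
```

```text
time: 10.9
tcp_pos: [0.5198, -0.1829, 0.0388]
eef_rot: [0.001, 0.998, -0.012, 0.061]
ft_force: [0.8, 0.4, -0.1]
opening: 0.277
grip_force: 59.8
t 10.9 loc [-0.0553 -0.0004  0.0388] f [ 0.8  0.4 -0.1] op 0.277 g 59.832433462142944
time: 11.3
tcp_pos: [0.5204, -0.1839, 0.0364]
eef_rot: [0.001, 0.998, -0.013, 0.062]
ft_force: [0.4, 0.0, -0.8]
opening: 0.278
grip_force: 59.8
t 11.3 loc [-0.0546 -0.0013  0.0364] f [ 0.4  0.  -0.8] op 0.278 g 59.83751714229584
```

Scaled: 0.0015 m / 0.8 = 0.0019, 0.001 m / 0.8 = 0.0013.

```bash
for i in 1 2; do python3 steer.py '{"drx": [0, 0, 0], "dry": [0, 0, 0], "drz": [0, 0, 0], "sx": [0, 0, 0], "sy": [0, 0, 0], "sz": [0.0013, 0.0019, 0.0019], "finger_gap": [0, 0, 0]}' >/dev/null; python3 -c "
from h import *
st(RM)"; done
```

```text
t 11.6 loc [-0.0544 -0.0014  0.0361] f [-5.4  1.4  8.7] op 0.277 g 61.09202027320862
t 11.9 loc [-0.0544 -0.0014  0.036 ] f [-10.3   2.8  19.2] op 0.278 g 62.21256136894226
```

Scaled: -0.09 m / 0.8 = -0.1125, -0.08 m / 0.8 = -0.1.

```bash
python3 steer.py '{"drx": [0, 0, 0, 0, 0, 0, 0, 0, 0, 0], "dry": [0, 0, 0, 0, 0, 0, 0, 0, 0, 0], "drz": [0, 0, 0, 0, 0, 0, 0, 0, 0, 0], "sx": [0, 0, 0, 0, 0, 0, 0, -0.0625, -0.0938, -0.0938], "sy": [0, 0, 0, 0, 0, 0, 0, 0, 0, 0], "sz": [-0.0025, -0.0025, -0.0025, -0.0025, -0.0025, -0.0625, -0.1, -0.1125, -0.1125, -0.1125], "finger_gap": [0, 0.6, 0.8, 0.8, 0.8, 0.8, 0.8, 0.8, 0.8, 0.8]}'; python3 -c "
from h import *
st(RM)
snap('top','top3');snap('side','side3')
a=cv2.imread('pics/top3.png')[200:320,360:440];b=cv2.imread('pics/side3.png')[145:225,270:390]
a=cv2.resize(a,None,fx=4,fy=4,interpolation=2);b=cv2.resize(b,None,fx=4,fy=4,interpolation=2)
C=np.zeros((480,800,3),np.uint8);C[:a.shape[0],:a.shape[1]]=a;C[:b.shape[0],320:320+b.shape[1]]=b;cv2.imwrite('pics/m3.png',C)"
```

```text
time: 12.9
tcp_pos: [0.4322, -0.1805, 0.112]
eef_rot: [0.0, 0.998, -0.013, 0.061]
ft_force: [0.0, -0.2, -0.9]
opening: 0.8
grip_force: 0.0
t 12.9 loc [-0.1428 -0.0002  0.112 ] f [ 0.  -0.2 -0.9] op 0.8 g 0.0
```

View pics/m3.png

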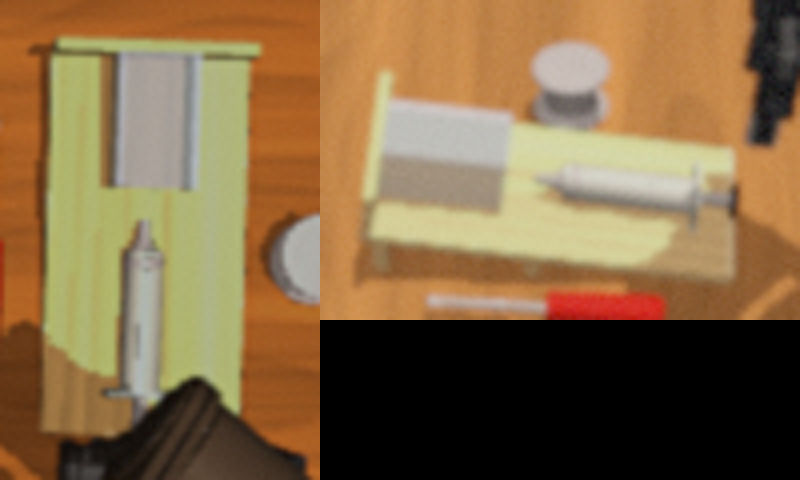

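```bash
python3 -c "
from h import *
for n,p,q in(('nose',(395.5,254.75),(323.75,189.5)),('flange',(392.5,297.75),(363.25,193.25))):
    X=tri('top3',p,'side3',q); d=X[:2]-RM[:2]; c,s=np.cos(RM[2]),np.sin(RM[2]); L=np.array([c*d[0]+s*d[1],-s*d[0]+c*d[1]])
    print(n,X.round(4),'ramp',L.round(4),'s',((L[0]+.128+.013*np.sin(a7))/np.cos(a7)).round(4))
# mouth roof edge at h=.044
for p in((387.3,246.3),(407.6,246.9)):
    print(p,proj('top3',ramp(.162,.044,.026)),proj('top3',ramp(.162,.044,-.026)))
print(proj('top3',ramp(0,0,.065)),proj('top3',ramp(0,0,-.065)))
"
```

```text
nose [ 0.5843 -0.1822  0.0421] ramp [0.0093 0.0019] s 0.1399
flange [ 0.4743 -0.1729  0.0373] ramp [-0.1009  0.0085] s 0.0289
(387.3, 246.3) [387.64069516 246.68966011] [408.14835343 247.1819342 ]
(407.6, 246.9) [387.64069516 246.68966011] [408.14835343 247.1819342 ]
[369.24660607 308.47359767] [419.01383181 309.75903188]
```

Picture: the syringe lies let go on the slope, nose at crop (144,221), pointing at the mouth, and the flange near (138,393). Next I go for the flange.

```bash
python3 -c "
from h import *
print(rel(ramp(.022,.06,.001),RM[2],a7),rel(ramp(.022,.016,.001),RM[2],a7))"
```

```text
[0.0011, -0.0026, -0.0009, 0.0209, -0.0023, 0.0459] [0.0011, -0.0026, -0.0009, 0.0208, -0.0024, 0.0899]
```

Careful with the scale: shifts go in shares of 0.8 m and turns go in shares of 2 pi rad. That gives: 0.088 m / 0.8 = 0.11, 0.07 m / 0.8 = 0.0875.

```bash
python3 steer.py '{"drx": [0, 0, 0, 0, 0, 0, 0, 0], "dry": [0, 0, 0, 0, 0, 0, 0, 0], "drz": [0, 0, 0, 0, 0, 0, 0, 0], "sx": [0.0263, 0.0263, 0.0263, 0.0263, 0.0263, 0.0263, 0.0263, 0.0263], "sy": [-0.0025, -0.0025, -0.0025, -0.0025, -0.0025, -0.0025, -0.0025, -0.0025], "sz": [0.05, 0.0875, 0.11, 0.11, 0.11, 0.11, 0.11, 0.11], "finger_gap": [0.85, 0.85, 0.85, 0.85, 0, 0, 0, 0]}'; python3 -c "
from h import *
st(RM);print(rel(ramp(.022,.018,.0),RM[2],a7))"
```

```text
time: 13.8
tcp_pos: [0.4681, -0.1812, 0.0302]
eef_rot: [0.002, 0.998, -0.013, 0.064]
ft_force: [-0.6, 1.5, 5.6]
opening: 0.509
grip_force: 60.7
t 13.8 loc [-0.1069  0.      0.0302] f [-0.6  1.5  5.6] op 0.509 g 60.666128943121294
[0.0026, -0.0051, 0.0001, -0.0017, 0.0, 0.0015]
```

Scaled: 0.06 m / 0.8 = 0.075, -0.0005 m / 0.8 = -0.0006.

```bash
python3 steer.py '{"drx": [0, 0, 0, 0, 0, 0, 0, 0], "dry": [0, 0, 0, 0, 0, 0, 0, 0], "drz": [0, 0, 0, 0, 0, 0, 0, 0], "sx": [0.0063, 0.0188, 0.0313, 0.0438, 0.0563, 0.0688, 0.075, 0.075], "sy": [0, 0, 0, 0, 0, 0, 0, 0], "sz": [-0.0006, -0.0006, -0.0006, -0.0006, -0.0006, -0.0006, -0.0006, -0.0006], "finger_gap": [0, 0, 0, 0, 0, 0, 0, 0]}'; python3 -c "
from h import *
st(RM);print(rel(ramp(.131,.018,.0),RM[2],a7))
snap('top','top4');snap('side','side4')
a=cv2.imread('pics/top4.png')[200:320,360:440];b=cv2.imread('pics/side4.png')[145:225,270:390]
a=cv2.resize(a,None,fx=4,fy=4,interpolation=2);b=cv2.resize(b,None,fx=4,fy=4,interpolation=2)
C=np.zeros((480,800,3),np.uint8);C[:a.shape[0],:a.shape[1]]=a;C[:b.shape[0],320:320+b.shape[1]]=b;cv2.imwrite('pics/m4.png',C)"
```

```text
time: 14.6
tcp_pos: [0.5271, -0.1823, 0.0375]
eef_rot: [0.002, 0.998, -0.012, 0.063]
ft_force: [-1.8, 0.4, 6.3]
opening: 0.51
grip_force: 61.4
t 14.6 loc [-0.048   0.0004  0.0375] f [-1.8  0.4  6.3] op 0.51 g 61.379444960912224
[0.0015, -0.003, 0.0003, 0.048, 0.0004, 0.0016]
```

View pics/m4.png

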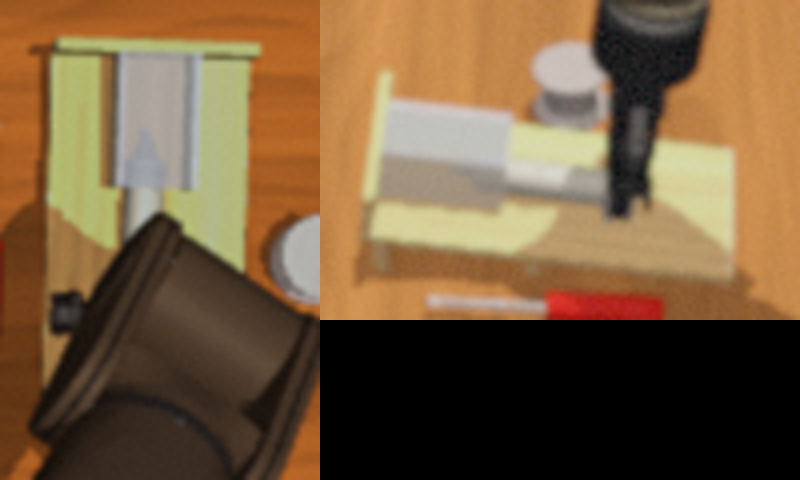

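The nose is under the guard at crop (146,130), centred, with about 48 mm to go.

Scaled: 0.045 m / 0.8 = 0.0563, 0.043 m / 0.8 = 0.0538.

```bash
python3 steer.py '{"drx": [0, 0, 0, 0, 0, 0, 0], "dry": [0, 0, 0, 0, 0, 0, 0], "drz": [0, 0, 0, 0, 0, 0, 0], "sx": [0.0125, 0.025, 0.0375, 0.0475, 0.0538, 0.0563, 0.0563], "sy": [0, 0, 0, 0, 0, 0, 0], "sz": [0, 0, 0, 0, 0, 0, 0], "finger_gap": [0, 0, 0, 0, 0, 0, 0]}'>/dev/null; python3 -c "
from h import *
st(RM)"; for i in 1 2; do python3 steer.py '{"drx": [0, 0, 0], "dry": [0, 0, 0], "drz": [0, 0, 0], "sx": [0.0019, 0.0038, 0.0038], "sy": [0, 0, 0], "sz": [0, 0, 0], "finger_gap": [0, 0, 0]}' >/dev/null; python3 -c "
from h import *
st(RM)"; done
```

```text
t 15.4 loc [-0.0043  0.0005  0.0428] f [-4.9  0.2  6.5] op 0.503 g 61.533101472014096
t 15.7 loc [-0.0016  0.0006  0.0431] f [-4.8 -0.8  7.5] op 0.508 g 61.51005493244156
t 16.0 loc [-0.0004  0.0006  0.0433] f [-11.8  -1.4  11.3] op 0.506 g 61.98960262583569
```

Scaled: 0.003 m / 0.8 = 0.0038, 0.0015 m / 0.8 = 0.0019.

```bash
python3 steer.py '{"drx": [0, 0, 0], "dry": [0, 0, 0], "drz": [0, 0, 0], "sx": [0.0019, 0.0038, 0.0038], "sy": [0, 0, 0], "sz": [0, 0, 0], "finger_gap": [0, 0, 0]}' >/dev/null; python3 -c "
from h import *
st(RM)"
```

```text
t 16.3 loc [-0.0002  0.0007  0.0432] f [-21.2  -1.5  17.3] op 0.507 g 62.613148496020585
```

Scaled: -0.13 m / 0.8 = -0.1625, -0.003 m / 0.8 = -0.0038.

```bash
python3 steer.py '{"drx": [0, 0, 0, 0, 0, 0, 0, 0, 0, 0, 0], "dry": [0, 0, 0, 0, 0, 0, 0, 0, 0, 0, 0], "drz": [0, 0, 0, 0, 0, 0, 0, 0, 0, 0, 0], "sx": [-0.0038, -0.0038, -0.0038, -0.0038, -0.0038, -0.0038, -0.0125, -0.075, -0.1375, -0.1625, -0.1625], "sy": [0, 0, 0, 0, 0, 0, 0, 0, 0, 0, 0], "sz": [-0.0013, -0.0013, -0.0013, -0.0013, -0.0013, -0.05, -0.1, -0.1375, -0.15, -0.1625, -0.1625], "finger_gap": [0, 0.7, 0.85, 0.85, 0.85, 0.85, 0.85, 0.85, 0.85, 0.85, 0.85]}'; python3 -c "
from h import *
st(RM)
snap('top','top5');snap('side','side5')
a=cv2.imread('pics/top5.png')[200:320,360:440];b=cv2.imread('pics/side5.png')[145:225,270:390];c=cv2.imread('pics/top5.png')[215:300,180:310]
a=cv2.resize(a,None,fx=4,fy=4,interpolation=2);b=cv2.resize(b,None,fx=4,fy=4,interpolation=2);c=cv2.resize(c,None,fx=2.5,fy=2.5,interpolation=2)
C=np.zeros((560,800,3),np.uint8);C[:a.shape[0],:a.shape[1]]=a;C[:b.shape[0],320:320+b.shape[1]]=b;C[325:325+c.shape[0],350:350+c.shape[1]]=c;cv2.imwrite('pics/m5.png',C)"
```

```text
time: 17.4
tcp_pos: [0.4328, -0.1791, 0.1565]
eef_rot: [0.002, 0.998, -0.013, 0.062]
ft_force: [-0.1, -0.2, 0.2]
opening: 0.851
grip_force: 0.0
t 17.4 loc [-0.1422  0.0012  0.1565] f [-0.1 -0.2  0.2] op 0.851 g 0.0
```

View pics/m5.png

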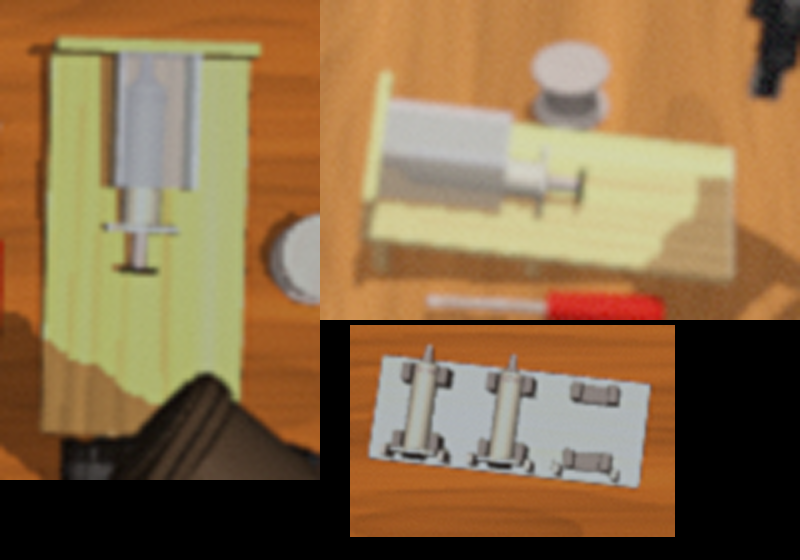

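The nose is against the stop (crop 148,54) and the flange is outside the mouth at (140,229). Syringes A and B sit in their cradles with the plungers home. Nothing touches the arm, so I'm handing in.

```bash
python3 -c "
from h import *
print(arm.close_job())"
```

```text
the job is handed in; nothing more can be done
None
```

I handed the job in after about 17.5 s of the 67 s allowed; no verdict was printed. The two free plungers are home in their cradles, and the sticking syringe (the one at rack y = -90 mm, plunger stopped at about 17 mm) lies let go under the guard with its nose against the top stop.

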